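# Start the extractor and hold its sprung slide gate half open

### The job

For the airflow check at the deburring bench, press the green start button fully down and let it come up again. Then, with the gripper's fingers on the yellow tab, slide the extraction box's sprung gate from shut to half open (pointers on the red lines) without running it wide open on the way, and finish while still holding it there, because it springs shut when let go. Do not press the red stop button, and leave the other things on the bench where they are.

Things in the scene. Friction and masses are not known exactly. Their poses are not given: they have to be found in the camera images.
- gatebox: grey bench extraction box, fixed, 160 (x) x 280 (y) x 70 mm tall; origin at the centre of its underside. On its lid: a slide gate running along its own +y between two rails (10 mm high, at x = +-47 mm), and a steel spring tube along y at x = 0, from y = +45 to +135 mm, up to 23 mm above the lid. A duct stub sticks out 28 mm on its +x side
- shutter (a joint): travel in m of the slide gate, a blue plate 84 x 84 mm with an upright yellow tab, along the extraction box's own +y: 0 = shut, where its spring returns it when let go; 0.035 = half travel; 0.070 = fully open. The spring pushes back with about 3 N at shut, 8 N at half and 13.5 N at full travel
- tab (a point): point in the gate's upright yellow tab, on its centre lines, 33 mm above the plate; axes as the extraction box's. Tab: 12 mm thick along the slide (y), 40 mm wide (x), 55 mm tall (top 22 mm above this point). Gate shut: x = 0, y = -60 mm of the extraction box, 108.5 mm above the bench; it moves with the gate. A thin yellow pointer sticks out level on both sides of its foot
- half_mark (a point): middle of the red line on the lid of the extraction box at its x = +65, y = -25 mm (a second one at x = -65 mm): the tab's pointers stand over the red lines at half travel. White lines 35 mm to either side mark shut (-y) and fully open (+y)
- start_button (a joint): travel of the green button in m: 0 = released, 0.006 = fully down (about 5 N); springs back when released
- start_button_top (a point): centre of the top of the green round push button (32 mm across), which starts the extractor; it faces up on a white box 80 x 80 x 55 mm fixed on the bench to the left or right of the extraction box
- stop_button (a joint): travel of the red button in m: 0 = released, 0.006 = fully down; not to be pressed
- stop_button_top (a point): centre of the top of the red round push button, which stops the extractor; same size, on a yellow box on the other side of the extraction box
- collar_mid (a point): loose plain steel collar, 32 mm across, 22 mm tall, standing on the extraction box's lid near the far end of the spring tube; bystander; this point is its centre
- mug_rim (a point): blue mug, 80 mm across, 95 mm tall, at the back of the bench; bystander; this point is the centre of its rim
- screwdriver_grip (a point): screwdriver lying on the bench near the robot; bystander; this point is its handle
- wrench_grip (a point): wrench lying on the bench near the robot; bystander; this point is its handle
- carton_mid (a point): small cardboard carton 90 x 110 x 70 mm tall; bystander; this point is its centre
- oil_mid (a point): orange oil bottle, 56 mm across, 150 mm tall; bystander; this point is its centre
- bush_mid (a point): brass bush, 52 mm across, 30 mm tall, at the back; bystander; this point is its centre

How it is judged:
On the way, in this order (a step that is already met when the one before it is completed fails the run):
1. green button pressed fully down while the gate is still shut (value of joint start_button above 0.005 m and value of joint shutter below 0.005 m), for 0.05 s.
2. green button released and back up, gate still shut (value of joint start_button below 0.0015 m and value of joint shutter below 0.005 m and contact force between anything else and start_button below 0.3 N), for 0.1 s.
3. gate held at half travel by the fingers (value of joint shutter between 0.029 and 0.041 m and contact force between the fingers and shutter above 4 N), for 0.5 s.
At the end, for the whole second after the job is handed in: The gate stands still at half travel (35 mm, within 6 mm), held there by the gripper's fingers alone (over 4 N on it); both buttons are up; every bystander is within 30 mm of where it was (all of step 3 and velocity of joint shutter between -0.01 and 0.01 m/s and value of joint each of start_button, stop_button below 0.0015 m and contact force between shutter and collar below 0.2 N and contact force between shutter and mug below 0.2 N and contact force between shutter and screwdriver below 0.2 N and contact force between shutter and wrench below 0.2 N and contact force between shutter and carton below 0.2 N and contact force between shutter and oil below 0.2 N and contact force between shutter and bush below 0.2 N and distance of each of collar_mid, mug_rim, screwdriver_grip, wrench_grip, carton_mid, oil_mid, bush_mid from where it was at the start of the episode below 0.03 m); the arm keeps its last pose, push and grip.
It fails at once if the gate is run wide open (beyond 55 mm of its 70 mm) (value of joint shutter above 0.055 m).
It fails at once if the red stop button is pressed (value of joint stop_button above 0.003 m).
It fails at once if a bystander is moved more than 30 mm (distance of any of collar_mid, mug_rim, screwdriver_grip, wrench_grip, carton_mid, oil_mid, bush_mid from where it was at the start of the episode above 0.03 m).
It also fails if it takes over 48 s, if anything falls off the work surface, if the arm or the gripper's body presses on something with over 40 N, if the wrist force passes 120 N, or if a joint passes its speed limit or range.

### The arm

A 7-joint arm with a two-finger parallel gripper is mounted at the origin on the work surface. World frame = base frame: x ahead of the robot, y to its left, z up, the work surface at z = 0. Lengths are in m, angles in rad, forces in N, time in s.
With the tool pointing down it reaches from about 0.4 to 0.75 m from the base axis. Payload 19.5 kg.
Tool frame: the origin (TCP) lies at the very end of the fingers, on their centre line; the grasp point (between the pads) lies 19 mm behind it (robot.grasp_offset is the distance from the TCP to the grasp point, in m); y points along the fingers, z is the direction in which the jaws open and shut, and the axes are right-handed (so a half turn about y gives the same grasp; the last joint's range is limited). The gripper opens to 85 mm and grips with 20 to 120 N. Pads are 22 mm wide; open, the fingers measure 114 mm over their backs; the gripper's body (76 mm by 85 mm) begins 54 mm behind the grasp point. The pads swing forward as they close: fully open they stand 13 mm farther back than shut.
Start: joints at [-1.197, 0.707, -0.028, 1.485, 0.022, 0.951, -0.075], TCP at [0.232, 0.526, 0.231] pointing down, gripper open.
Joint ranges: [-2.71, 2.71], [-0.32, 2.16], [-1.57, 1.52], [0, 2.45], [-1.46, 4.6], [0, 2.02], [-2.83, 2.83]. Speed limits (rad/s): [1.89, 1.89, 2.57, 2.57, 3.01, 3.01, 3.01].

### API

Orientations are given as [roll, pitch, yaw] about the fixed x, y, z axes, in that order (R = Rz(yaw) Ry(pitch) Rx(roll)).
In Python, from workcell import status, snapshot, calibration, sign_off, robot gives the robot as it stands.
- The arm moves only by the tool apply_moves, never from a script. Its argument "steps" is a list of rows, each an object with "hand": the finger opening in mm, from 0 to 85.4; "delta_pos": the shift along the tool's x, y, z in mm, a list of three; "roll": the turn about the tool's y in degrees. In form: [{"hand": hand, "delta_pos": [x, y, z], "roll": roll}, ...]. A call has 1 to 8 rows; each row is the pose to reach, as a shift and turn from the pose commanded when the call began, along the tool's axes at that moment; what a row does not reach only later rows make up. A row lasts 1/10 s, in which the tool goes at most 50 mm and 8.59 degrees, less where a joint would pass 70% of its speed; a pose out of reach is approached as far as the arm can. A call with a gripper value outside its range is refused whole. The fingers move at their own pace and stop on an object; "squeeze" is the grip in N (left out, the last holds). Time passes only in rows, so rows that repeat a pose let the fingers close. It gives the time, the measured TCP pose, the force and the opening at its end, in the units of the state.
- status.observe(): the state, without advancing time (a new reading comes with each control period).
- snapshot(name): name is "scene" or "top" or "wrist"; returns the picture (480x640x3 uint8, blue, green, red); there is no depth.
- calibration(name): a dict with "fx", "fy", "cx", "cy" (pixels), "camera_from_world" (4x4, takes a point from world to camera coordinates). Camera axes: x right, y down, z forward; pixel columns grow to the right and rows downward; lengths in m; the calibration is good to about 2 mm. The wrist camera is an equidistant fisheye: a pixel r from the principal point sees the ray r / f radians off the axis. A picture is of the moment at which its call begins: read the wrist's pose just before it. calibration takes no time and is no camera call; for the wrist camera it gives the pose at the moment of the call.
- sign_off(): hands the job in, once; it reports no verdict.
The state is a dict: "time_s": time; "joint_positions": joint angles; "joint_vel": joint speeds; "tau": joint torques, N m; "tool_pos": TCP position; "ee_rot": TCP orientation; "force": force on the tool from outside, world axes, zero at the start; "moment": the same for the moment, N m; "grip_width": finger opening in m.
Only numpy, scipy, OpenCV 4.12 (cv2) and the standard library are available. Lean on these libraries where they do the work, as an engineer would, in place of code of your own. Each camera call takes 0.05 s, during which the arm holds its last target.

## Working session

There is one attempt and no reset: what is moved stays moved. The work goes in short steps, Python scripts to look and compute and a tool call to move; the robot and the scene stay as the last step left them, time stands still between calls to the robot, and variables do not carry over. Pictures are saved under pics/ and viewed, and the job is handed in when it is done.

Besides the shell and the picture viewer there is one more tool, called after ">>>" by a JSON object that holds its "op" and its "data", one argument or row to a line. apply_moves: Moves the arm, as the interface text tells. Its arguments: {"type":"object","properties":{"steps":{"type":"array"},"squeeze":{"type":"number"}},"required":["steps"]}

```bash
mkdir -p pics; ls; python3 - <<'E'
from workcell import status, snapshot, calibration, robot
import cv2,numpy as np
np.set_printoptions(precision=4,suppress=True)
s=status.observe();print(s)
for n in ("scene","top"):
    cv2.imwrite(f"pics/{n}0.png",snapshot(n)); c=calibration(n);print(n,c)
print([a for a in dir(robot) if a[0]!='_'])
E
```

```text
pics
{'time_s': 0.0, 'joint_positions': array([-1.1967,  0.7071, -0.0276,  1.485 ,  0.022 ,  0.9509, -0.0755]), 'joint_vel': array([ 0.0001,  0.0013,  0.0012, -0.0001, -0.0008, -0.0022, -0.0015]), 'tau': array([ -0.0004, -88.3225,   1.2346, -23.6176,   0.0168,   0.0065,
         0.    ]), 'tool_pos': array([0.2322, 0.5258, 0.2308]), 'ee_rot': array([-1.5719, -0.    , -0.4158]), 'force': array([ 0.5363, -0.5344,  0.1949]), 'moment': array([0.0226, 0.0137, 0.0125]), 'grip_width': 0.08531379334604339}
scene {'fx': 537.474393932028, 'fy': 537.474393932028, 'cx': 308.81633914881587, 'cy': 238.24907200933654, 'camera_from_world': array([[-0.7928,  0.6093,  0.0158,  0.4534],
       [ 0.3728,  0.5054, -0.7782, -0.1033],
       [-0.4821, -0.6111, -0.6278,  1.4918],
       [ 0.    ,  0.    ,  0.    ,  1.    ]])}
top {'fx': 582.8055111604015, 'fy': 582.8055111604015, 'cx': 320.3909771543199, 'cy': 248.90726175655016, 'camera_from_world': array([[ 0.0234, -0.9997, -0.0047, -0.0495],
       [-0.9843, -0.0222, -0.1752,  0.5327],
       [ 0.175 ,  0.0087, -0.9845,  1.3603],
       [ 0.    ,  0.    ,  0.    ,  1.    ]])}
['MotionError', 'grasp_offset']
```

View pics/scene0.png

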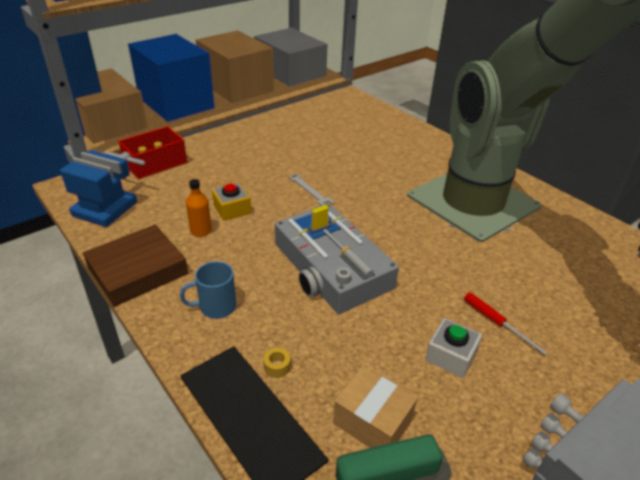

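View pics/top0.png

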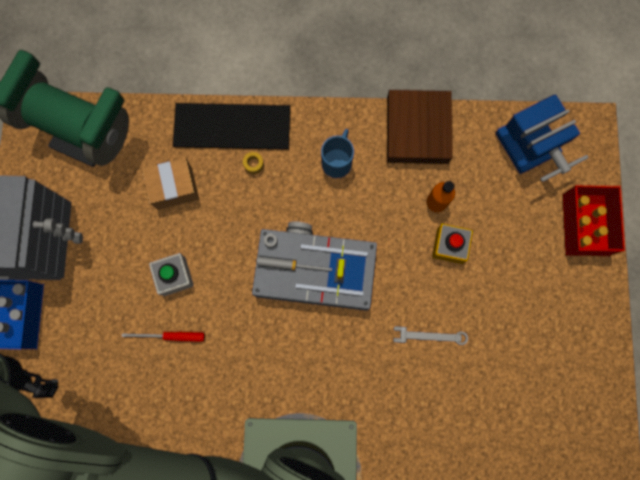

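The scene picture shows the box in mid-bench with its tab at (320,217), green button at (457,335), red at (230,190). In the top view, green is at (168,272), red at (456,241), the tab at (340,268), and box +y points left. I'll zoom in and segment.

```bash
cat > h.py <<'E'
import cv2,numpy as np
from workcell import calibration
np.set_printoptions(precision=4,suppress=True)
def ray(n,u,v,c=None):
    c=c or calibration(n);T=np.array(c["camera_from_world"]);R=T[:3,:3]
    d=R.T@np.array([(u-c["cx"])/c["fx"],(v-c["cy"])/c["fy"],1]);return -R.T@T[:3,3],d
def onz(n,u,v,z):
    o,d=ray(n,u,v);return o+d*(z-o[2])/d[2]
def tri(p1,p2):
    o1,d1=ray("top",*p1);o2,d2=ray("scene",*p2)
    s=np.linalg.lstsq(np.c_[d1,-d2],o2-o1,rcond=None)[0]
    a=o1+d1*s[0];b=o2+d2*s[1];return (a+b)/2,np.linalg.norm(a-b)
def proj(n,p):
    c=calibration(n);q=np.array(c["camera_from_world"])@np.r_[p,1];return np.array([c["fx"]*q[0]/q[2]+c["cx"],c["fy"]*q[1]/q[2]+c["cy"]])
def blobs(im,lo,hi,mina=8):
    m=cv2.inRange(cv2.cvtColor(im,cv2.COLOR_BGR2HSV),lo,hi)
    n,l,s,c=cv2.connectedComponentsWithStats(m)
    return [(s[i].tolist(),c[i].round(2).tolist()) for i in range(1,n) if s[i,4]>=mina]
E
python3 - <<'E'
from h import *
for n,w in (("top",(230,210,170,120)),("scene",(260,170,150,150))):
    im=cv2.imread(f"pics/{n}0.png")
    x,y,a,b=w;cv2.imwrite(f"pics/{n}crop.png",cv2.resize(im[y:y+b,x:x+a],None,fx=4,fy=4,interpolation=cv2.INTER_CUBIC))
    for k,lo,hi in (("green",(50,100,50),(80,255,255)),("yellow",(22,150,100),(34,255,255)),("blue",(100,120,60),(125,255,255)),("red",(0,150,80),(8,255,255))):
        print(n,k,[b for b in blobs(im,lo,hi) if 150<b[1][0]<480 and 150<b[1][1]<400])
    m=0
E
```

```text
top green [([159, 265, 15, 15, 175], [166.3, 272.01])]
top yellow [([244, 155, 18, 16, 68], [251.03, 165.75]), ([439, 229, 2, 9, 9], [439.44, 233.0]), ([337, 259, 7, 18, 105], [340.21, 267.93])]
top blue [([323, 149, 29, 19, 410], [336.49, 158.36]), ([328, 253, 13, 34, 229], [332.66, 269.87]), ([339, 255, 26, 35, 665], [353.3, 272.3])]
top red [([449, 233, 15, 15, 166], [455.9, 239.93]), ([162, 331, 43, 11, 404], [183.56, 336.24])]
scene green [([449, 325, 18, 16, 220], [457.11, 332.38])]
scene yellow [([213, 190, 38, 30, 497], [231.77, 206.91]), ([312, 205, 17, 24, 302], [319.68, 216.6]), ([265, 348, 24, 21, 226], [276.82, 358.63])]
scene blue [([296, 215, 15, 13, 132], [304.25, 221.23]), ([327, 224, 13, 8, 61], [332.69, 227.67]), ([308, 230, 17, 8, 80], [316.16, 233.64]), ([196, 264, 38, 53, 1505], [215.61, 289.42])]
scene red [([118, 126, 69, 53, 2165], [154.73, 150.8]), ([224, 183, 13, 10, 94], [229.8, 187.47])]
```

View pics/topcrop.png

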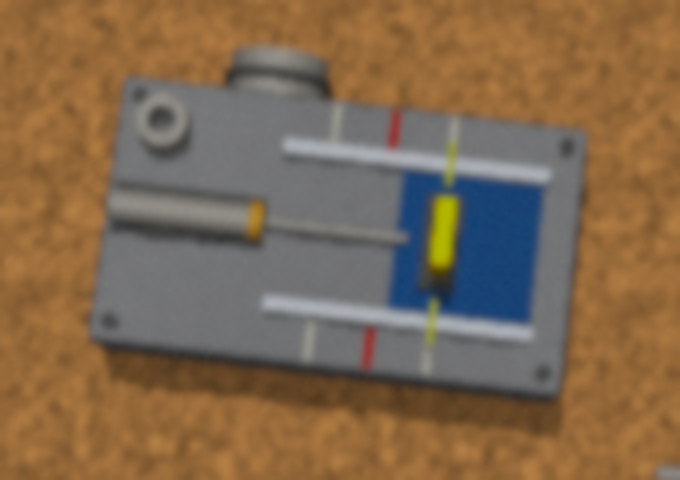

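View pics/scenecrop.png

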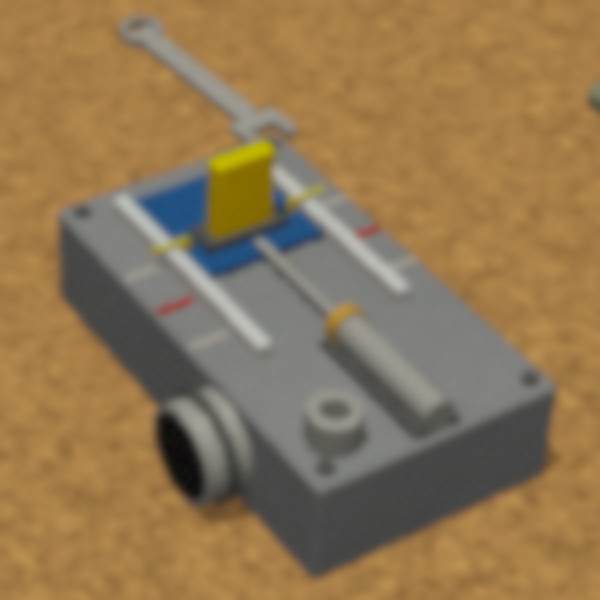

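```bash
python3 - <<'E'
from h import *
print("green tri",tri((166.6,272),(457.1,332.4)))
print("red tri",tri((455.9,240),(229.8,187.5)))
# full button (incl. dark) center guess
f=lambda u,v:(230+u/4-.375,210+v/4-.375)
C=[onz("top",*f(*p),0.07)[:2] for p in ((127,80),(583,130),(560,395),(95,342))]
C=np.array(C);print(C,C.mean(0));
# +x+y, +x-y,-x-y,-x+y
ey=(C[0]-C[1]+C[3]-C[2])/2;ex=(C[0]-C[3]+C[1]-C[2])/2
print(np.linalg.norm(ex),np.linalg.norm(ey),np.arctan2(ex[1],ex[0]),np.arctan2(-ey[0],ey[1]))
R=[onz("top",*f(*p),0.0705)[:2] for p in ((395,128),(368,349))];R=np.array(R);d=R[0]-R[1]
print("red lines",R,np.linalg.norm(d),np.arctan2(d[1],d[0]))
W=np.array([onz("top",*f(*p),0.0705)[:2] for p in ((337,121),(309,341))]);print("open marks",W)
print("tabtop",onz("top",*f(446,232),0.1305), "scene tabtop",)
g=lambda u,v:(260+u/4-.375,170+v/4-.375)
print(onz("scene",*g(241,159),.1305))
S=[onz("scene",*g(*p),0.0705)[:2] for p in ((175,305),(369,231))];print("scene red lines",np.array(S))
E
```

```text
green tri (array([0.466 , 0.3242, 0.0704]), np.float64(0.00020883084606961155))
red tri (array([ 0.5577, -0.3584,  0.0715]), np.float64(0.001131553860210006))
[[ 0.5732  0.1046]
 [ 0.549  -0.1678]
 [ 0.3915 -0.1555]
 [ 0.4162  0.1169]] [ 0.4825 -0.0254]
0.15777419541560475 0.2735184547488445 -0.07804740387764485 -0.08961662588900328
red lines [[ 0.5476 -0.056 ]
 [ 0.4157 -0.043 ]] 0.13253005196622747 -0.09839933636663159
open marks [[ 0.551  -0.0214]
 [ 0.4196 -0.0084]]
tabtop [ 0.4771 -0.0857  0.1305] scene tabtop
[ 0.4811 -0.0801  0.1305]
scene red lines [[ 0.546  -0.0558]
 [ 0.4121 -0.0422]]
```

>>> {"op": "apply_moves", "data": {
  "steps": [
    {"hand": 0,"delta_pos": [37,10,-11],"roll": -3},
    {"hand": 0,"delta_pos": [74,20,-22],"roll": -6},
    {"hand": 0,"delta_pos": [111,30,-33],"roll": -9},
    {"hand": 0,"delta_pos": [148,40,-45],"roll": -12},
    {"hand": 0,"delta_pos": [185,50,-56],"roll": -15},
    {"hand": 0,"delta_pos": [222,60,-67],"roll": -18},
    {"hand": 0,"delta_pos": [259,70,-78],"roll": -18.5},
    {"hand": 0,"delta_pos": [296,80,-90],"roll": -18.5}
  ],
  "squeeze": 40
}}

```text
time_s: 0.9
tool_pos: [0.4677, 0.3228, 0.1507]
ee_rot: [-1.571, 0.0, -0.093]
force: [-1.1, 1.4, -0.5]
grip_width: -0.0001
```

>>> {"op": "apply_moves", "data": {
  "steps": [
    {"hand": 0,"delta_pos": [0,0,0],"roll": 0},
    {"hand": 0,"delta_pos": [0,0,0],"roll": 0},
    {"hand": 0,"delta_pos": [0,0,0],"roll": 0},
    {"hand": 0,"delta_pos": [0,0,0],"roll": 0}
  ]
}}

```text
time_s: 1.3
tool_pos: [0.466, 0.325, 0.1515]
ee_rot: [-1.57, 0.0, -0.091]
force: [0.0, -0.0, -0.1]
grip_width: -0.0
```

```bash
python3 - <<'E'
from h import *
from workcell import *
s=status.observe();print(s["time_s"],s["tool_pos"],s["ee_rot"],s["grip_width"],s["force"])
print(calibration("wrist"))
cv2.imwrite("pics/w1.png",snapshot("wrist"));cv2.imwrite("pics/s1.png",snapshot("scene"))
E
```

```text
1.3 [0.466  0.325  0.1515] [-1.5705  0.     -0.0914] -4.7405014839843266e-05 [ 0.0483 -0.0444 -0.1102]
{'fx': 371.64829954431775, 'fy': 371.64829954431775, 'cx': 318.3325383919981, 'cy': 239.14406354264943, 'camera_from_world': array([[ 0.0902,  0.9959, -0.0005, -0.3657],
       [ 0.9533, -0.0862,  0.2893, -0.4299],
       [ 0.2881, -0.0266, -0.9572,  0.1777],
       [ 0.    ,  0.    ,  0.    ,  1.    ]])}
```

View pics/w1.png

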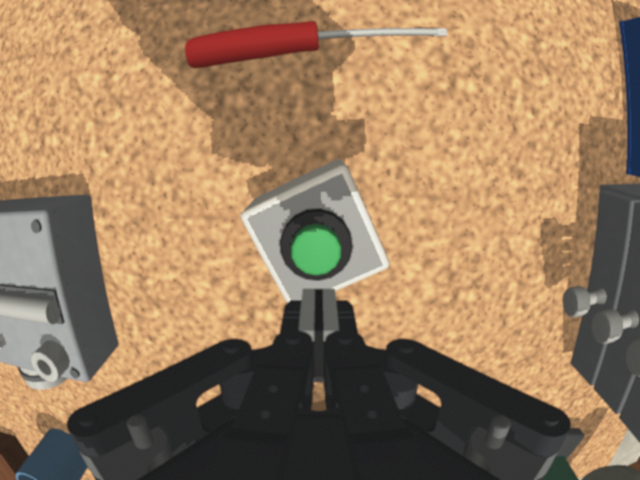

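View pics/s1.png

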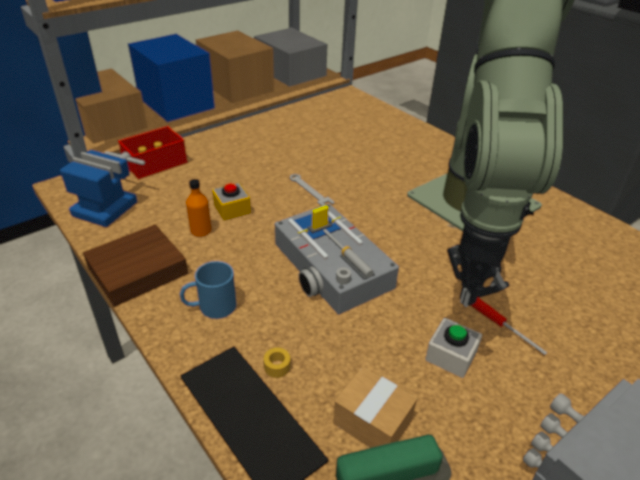

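The wrist picture shows the green cap at about (316,251), just ahead of the closed fingertips. I'll check that against the triangulation.

```bash
cat >> h.py <<'E'
def wray(u,v,c):
    T=np.array(c["camera_from_world"]);R=T[:3,:3]
    a=np.array([u-c["cx"],v-c["cy"]]);r=np.linalg.norm(a);t=r/c["fx"]
    d=R.T@np.r_[np.sin(t)*a/max(r,1e-9),np.cos(t)];return -R.T@T[:3,3],d
def wz(u,v,z,c):
    o,d=wray(u,v,c);return o+d*(z-o[2])/d[2]
E
python3 - <<'E'
from h import *
c=calibration("wrist");im=cv2.imread("pics/w1.png")
b=blobs(im,(50,100,80),(80,255,255),200);print(b)
for z in (.065,.07,.075):print(wz(*b[0][1],z,c))
E
```

```text
[([291, 226, 50, 49, 1948], [315.7, 250.3])]
[0.4683 0.3229 0.065 ]
[0.4666 0.323  0.07  ]
[0.4649 0.3232 0.075 ]
```

>>> {"op": "apply_moves", "data": {
  "steps": [
    {"hand": 0,"delta_pos": [0,30,0],"roll": 0},
    {"hand": 0,"delta_pos": [0,60,0],"roll": 0},
    {"hand": 0,"delta_pos": [0,76,0],"roll": 0},
    {"hand": 0,"delta_pos": [0,80,0],"roll": 0},
    {"hand": 0,"delta_pos": [0,83,0],"roll": 0},
    {"hand": 0,"delta_pos": [0,83,0],"roll": 0}
  ]
}}

```text
time_s: 2.0
tool_pos: [0.4659, 0.3242, 0.0705]
ee_rot: [-1.571, 0.0, -0.092]
force: [-12.5, -8.0, 38.7]
grip_width: 0.0001
```

>>> {"op": "apply_moves", "data": {
  "steps": [
    {"hand": 0,"delta_pos": [0,0,0],"roll": 0},
    {"hand": 0,"delta_pos": [0,0,0],"roll": 0}
  ]
}}

```text
time_s: 2.2
tool_pos: [0.4659, 0.3242, 0.0705]
ee_rot: [-1.571, 0.0, -0.092]
force: [-13.2, -7.8, 39.5]
grip_width: -0.0003
```

```bash
python3 - <<'E'
from h import *
from workcell import *
s=status.observe();print(s["time_s"],s["tool_pos"],s["ee_rot"],s["grip_width"],s["force"],s["moment"])
cv2.imwrite("pics/w2.png",snapshot("wrist"));im=snapshot("scene");cv2.imwrite("pics/s2.png",cv2.resize(im[240:400,400:560],None,fx=4,fy=4))
E
```

```text
2.2 [0.4659 0.3242 0.0705] [-1.5713  0.0002 -0.0924] -0.0003239095533854201 [-13.2443  -7.7658  39.4547] [-1.8565  3.0456 -0.0054]
```

View pics/w2.png

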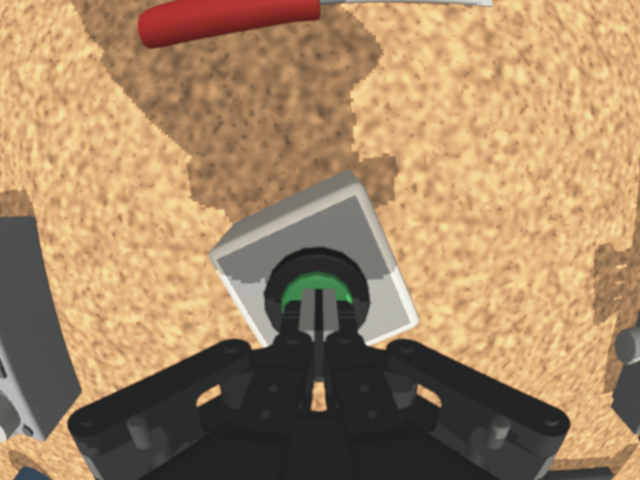

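View pics/s2.png

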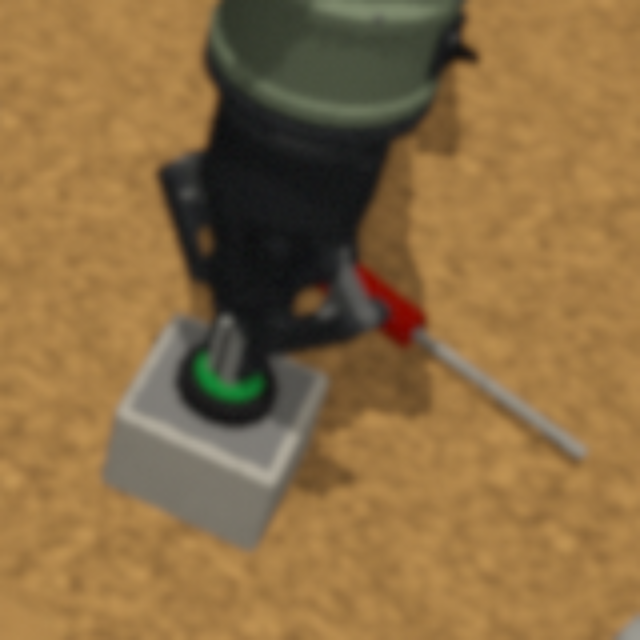

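```bash
python3 - <<'E'
from h import *
a=cv2.imread("pics/s1.png")[240:400,400:560];a=cv2.resize(a,None,fx=4,fy=4);b=cv2.imread("pics/s2.png")
cv2.imwrite("pics/cmp.png",np.hstack([a[300:560,80:400],b[300:560,80:400]]))
E
```

```text
(no output)
```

View pics/cmp.png

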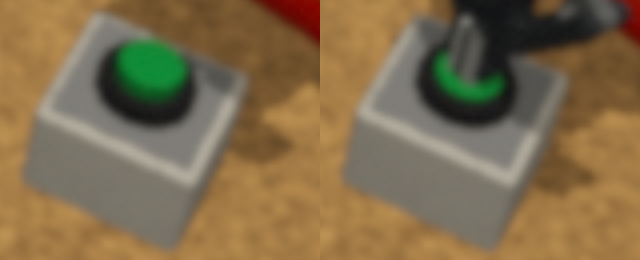

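The cap has sunk flush into its ring and the push is 39 N, well past the 5 N needed, so it is fully down. Now I lift off, wait, and check the release.

>>> {"op": "apply_moves", "data": {
  "steps": [
    {"hand": 0,"delta_pos": [0,-10,0],"roll": 0},
    {"hand": 0,"delta_pos": [0,-50,0],"roll": 0},
    {"hand": 0,"delta_pos": [0,-90,0],"roll": 0},
    {"hand": 0,"delta_pos": [0,-125,0],"roll": 0},
    {"hand": 0,"delta_pos": [0,-125,0],"roll": 0},
    {"hand": 0,"delta_pos": [0,-125,0],"roll": 0}
  ]
}}

```text
time_s: 2.9
tool_pos: [0.4667, 0.3244, 0.1942]
ee_rot: [-1.57, -0.001, -0.093]
force: [-0.2, 0.4, -0.2]
grip_width: -0.0
```

```bash
python3 - <<'E'
from h import *
from workcell import *
s=status.observe();print(s["time_s"],s["tool_pos"],s["ee_rot"],s["force"])
im=snapshot("scene");print(blobs(im,(50,100,50),(80,255,255)))
cv2.imwrite("pics/s3.png",im)
p=s["tool_pos"];y=s["ee_rot"][2];d=np.array([.477,-.085])-p[:2]
print("tool x,z mm",1e3*d@[np.cos(y),np.sin(y)],1e3*d@[-np.sin(y),np.cos(y)])
E
```

```text
2.9 [0.4667 0.3244 0.1942] [-1.5699 -0.0011 -0.0926] [-0.204   0.4494 -0.1925]
[([449, 325, 18, 16, 228], [457.23, 332.43]), ([337, 436, 105, 44, 3359], [392.02, 461.16])]
tool x,z mm 48.16757752252197 -406.65245685862885
```

Green cap is back at its released position (457.2, 332.4). Now over to the tab.

>>> {"op": "apply_moves", "data": {
  "steps": [
    {"hand": 0,"delta_pos": [6,0,-45],"roll": 0},
    {"hand": 20,"delta_pos": [12,0,-95],"roll": 0},
    {"hand": 50,"delta_pos": [18,0,-145],"roll": 0},
    {"hand": 50,"delta_pos": [24,0,-195],"roll": 0},
    {"hand": 50,"delta_pos": [30,0,-245],"roll": 0},
    {"hand": 50,"delta_pos": [36,0,-295],"roll": 0},
    {"hand": 50,"delta_pos": [42,0,-345],"roll": 0},
    {"hand": 50,"delta_pos": [48,0,-390],"roll": 0}
  ]
}}

```text
time_s: 3.75
tool_pos: [0.4776, -0.0707, 0.1926]
ee_rot: [-1.571, 0.002, -0.093]
force: [1.8, 0.1, 0.0]
grip_width: 0.0495
```

>>> {"op": "apply_moves", "data": {
  "steps": [
    {"hand": 50,"delta_pos": [0,0,-17],"roll": 0},
    {"hand": 50,"delta_pos": [0,0,-17],"roll": 0},
    {"hand": 50,"delta_pos": [0,0,-17],"roll": 0},
    {"hand": 50,"delta_pos": [0,0,-17],"roll": 0}
  ]
}}

```text
time_s: 4.15
tool_pos: [0.4767, -0.0844, 0.193]
ee_rot: [-1.57, 0.001, -0.091]
force: [-0.4, 0.3, 0.4]
grip_width: 0.05
```

```bash
python3 - <<'E'
from h import *
from workcell import *
s=status.observe();print(s["time_s"],s["tool_pos"],s["ee_rot"],s["force"],s["grip_width"])
c=calibration("wrist");im=snapshot("wrist");cv2.imwrite("pics/w4.png",im)
for b in blobs(im,(22,150,100),(34,255,255),60): print(b, wz(*b[1],.1305,c))
np.save("c4.npy",c,allow_pickle=True)
im=snapshot("scene");cv2.imwrite("pics/s4.png",cv2.resize(im[130:310,250:430],None,fx=3,fy=3))
E
```

```text
4.15 [ 0.4767 -0.0844  0.193 ] [-1.5704  0.0007 -0.0913] [-0.3573  0.343   0.4227] 0.04998685742993865
([309, 211, 19, 47, 319], [317.34, 222.86]) [ 0.4544 -0.0829  0.1305]
```

View pics/w4.png

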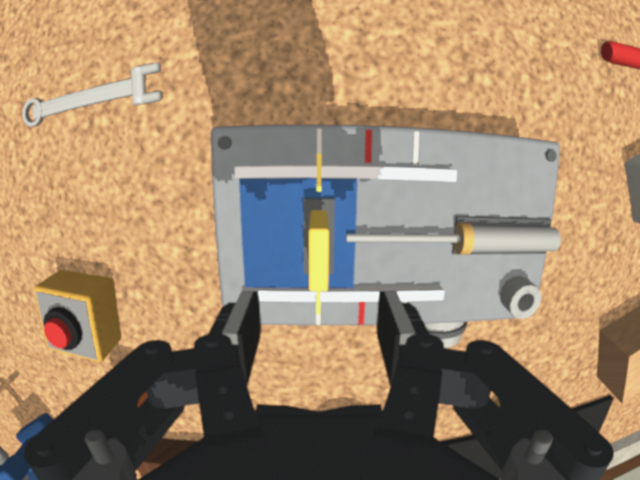

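View pics/s4.png

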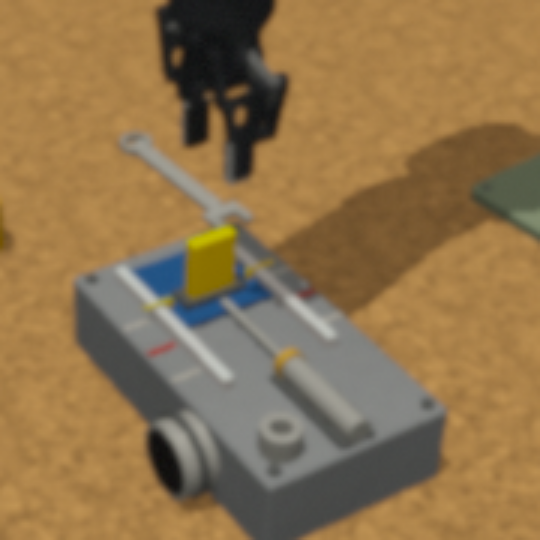

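The wrist view shows the tab's bright top face at about (318,259) and its pointers over the shut lines, with the jaws straddling it symmetrically.

```bash
python3 - <<'E'
from h import *
c=np.load("c4.npy",allow_pickle=True).item()
im=cv2.imread("pics/w4.png")
for b in blobs(im,(22,120,200),(34,255,255),30): print(b)
print("tabtop",wz(318,259,.1305,c),wz(318.5,229,.1305,c),wz(318,290,.1305,c))
R=np.array([wz(368,146,.0705,c),wz(361,313,.0705,c)])[:,:2];d=R[1]-R[0];print(R,np.linalg.norm(d),np.arctan2(d[1],d[0]))
S=np.array([wz(319.5,146,.0705,c),wz(318,313,.0705,c)])[:,:2];print("shut",S,S.mean(0));d=S[1]-S[0];print(np.arctan2(d[1],d[0]))
E
```

```text
([317, 154, 4, 37, 118], [318.65, 170.61])
([309, 229, 20, 84, 1246], [318.35, 260.25])
([465, 237, 8, 12, 83], [468.47, 242.27])
([94, 336, 6, 25, 34], [96.26, 348.62])
tabtop [ 0.4762 -0.0845  0.1305] [ 0.4581 -0.0826  0.1305] [ 0.4962 -0.0863  0.1305]
[[ 0.4164 -0.0435]
 [ 0.5473 -0.0562]] 0.13155798484595635 -0.09653076430731782
shut [[ 0.4137 -0.0779]
 [ 0.5439 -0.0908]] [ 0.4788 -0.0843]
-0.09857874616857844
```

>>> {"op": "apply_moves", "data": {
  "steps": [
    {"hand": 50,"delta_pos": [0,30,0],"roll": 0.3},
    {"hand": 50,"delta_pos": [0,60,0],"roll": 0.3},
    {"hand": 50,"delta_pos": [0,80,0],"roll": 0.3},
    {"hand": 50,"delta_pos": [0,95,0],"roll": 0.3},
    {"hand": 50,"delta_pos": [0,95,0],"roll": 0.3},
    {"hand": 50,"delta_pos": [0,95,0],"roll": 0.3}
  ]
}}

```text
time_s: 4.85
tool_pos: [0.4768, -0.0852, 0.0987]
ee_rot: [-1.571, 0.0, -0.097]
force: [0.1, 0.6, 1.5]
grip_width: 0.0501
```

>>> {"op": "apply_moves", "data": {
  "steps": [
    {"hand": 30,"delta_pos": [0,0,0],"roll": 0},
    {"hand": 20,"delta_pos": [0,0,0],"roll": 0},
    {"hand": 14,"delta_pos": [0,0,0],"roll": 0},
    {"hand": 5,"delta_pos": [0,0,0],"roll": 0},
    {"hand": 5,"delta_pos": [0,0,0],"roll": 0},
    {"hand": 5,"delta_pos": [0,0,0],"roll": 0},
    {"hand": 5,"delta_pos": [0,0,0],"roll": 0}
  ],
  "squeeze": 60
}}

```text
time_s: 5.55
tool_pos: [0.4771, -0.0846, 0.099]
ee_rot: [-1.57, -0.001, -0.097]
force: [-1.5, 8.7, 10.5]
grip_width: 0.0112
```

```bash
python3 - <<'E'
from h import *
from workcell import *
s=status.observe();print(s["time_s"],s["tool_pos"],s["ee_rot"],s["force"],s["grip_width"])
im=snapshot("wrist");cv2.imwrite("pics/w5.png",im)
im=snapshot("scene");cv2.imwrite("pics/s5.png",cv2.resize(im[130:310,250:430],None,fx=3,fy=3))
E
```

```text
5.55 [ 0.4771 -0.0846  0.099 ] [-1.5697 -0.0011 -0.0972] [-1.467   8.704  10.4642] 0.01124772348249933
```

View pics/w5.png

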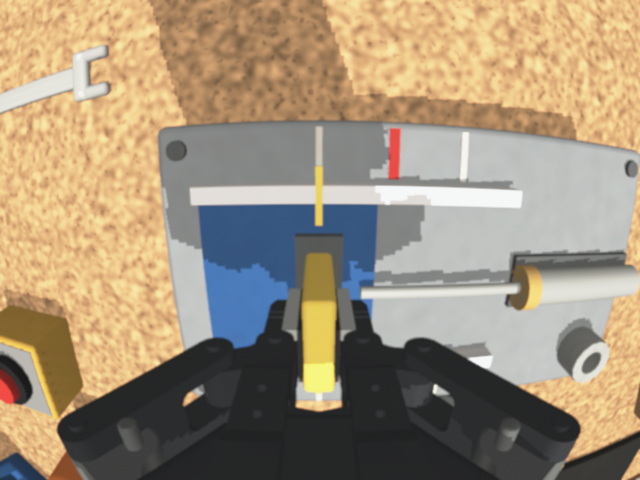

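View pics/s5.png

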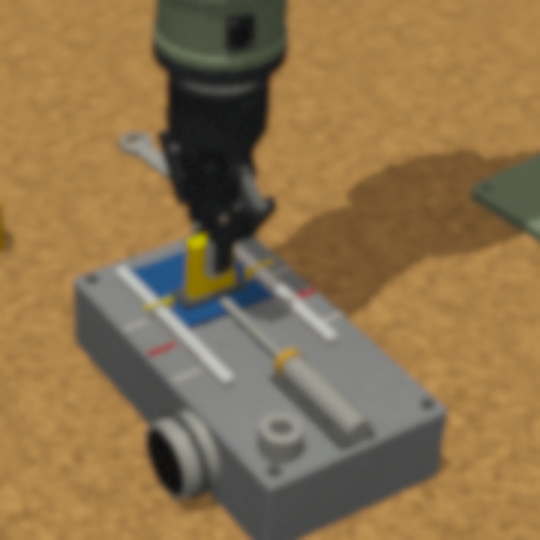

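Tab gripped (width 11 mm), and the gate is still shut. Now I slide it slowly to half.

>>> {"op": "apply_moves", "data": {
  "steps": [
    {"hand": 5,"delta_pos": [0,0,4],"roll": 0},
    {"hand": 5,"delta_pos": [0,0,9],"roll": 0},
    {"hand": 5,"delta_pos": [0,0,14],"roll": 0},
    {"hand": 5,"delta_pos": [0,0,19],"roll": 0},
    {"hand": 5,"delta_pos": [0,0,24],"roll": 0},
    {"hand": 5,"delta_pos": [0,0,29],"roll": 0},
    {"hand": 5,"delta_pos": [0,0,33],"roll": 0},
    {"hand": 5,"delta_pos": [0,0,35],"roll": 0}
  ]
}}

```text
time_s: 6.45
tool_pos: [0.4803, -0.0517, 0.099]
ee_rot: [-1.572, -0.001, -0.099]
force: [-0.7, -8.5, 11.1]
grip_width: 0.0114
```

>>> {"op": "apply_moves", "data": {
  "steps": [
    {"hand": 5,"delta_pos": [0,0,0],"roll": 0},
    {"hand": 5,"delta_pos": [0,0,0],"roll": 0},
    {"hand": 5,"delta_pos": [0,0,0],"roll": 0},
    {"hand": 5,"delta_pos": [0,0,0],"roll": 0}
  ]
}}

```text
time_s: 6.85
tool_pos: [0.4803, -0.0519, 0.099]
ee_rot: [-1.572, -0.001, -0.099]
force: [-1.1, -7.4, 11.3]
grip_width: 0.011
```

```bash
python3 - <<'E'
from h import *
from workcell import *
s=status.observe();print(s["time_s"],s["tool_pos"],s["ee_rot"],s["force"],s["grip_width"])
print("travel",1e3*(s["tool_pos"][:2]-[.4771,-.0846])@[.097,.995])
c=calibration("wrist");np.save("c6.npy",c,allow_pickle=True)
im=snapshot("wrist");cv2.imwrite("pics/w6.png",im)
im=snapshot("scene");cv2.imwrite("pics/s6.png",cv2.resize(im[130:310,250:430],None,fx=3,fy=3))
E
```

```text
6.85 [ 0.4803 -0.0519  0.099 ] [-1.5723 -0.0009 -0.0992] [-1.0853 -7.3593 11.2854] 0.011043448715411549
travel 32.81423995540923
```

View pics/w6.png

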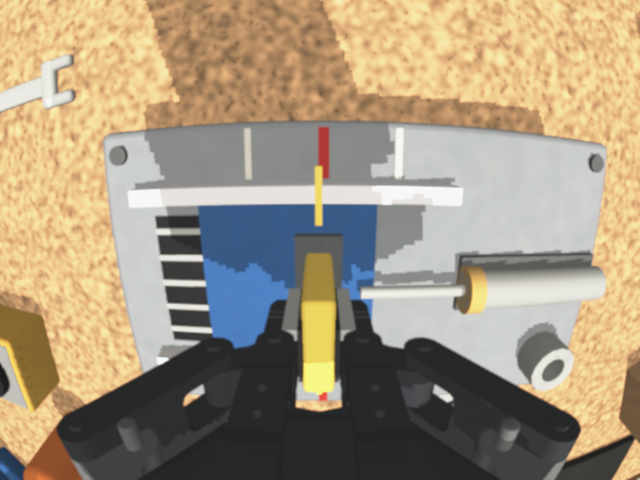

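View pics/s6.png

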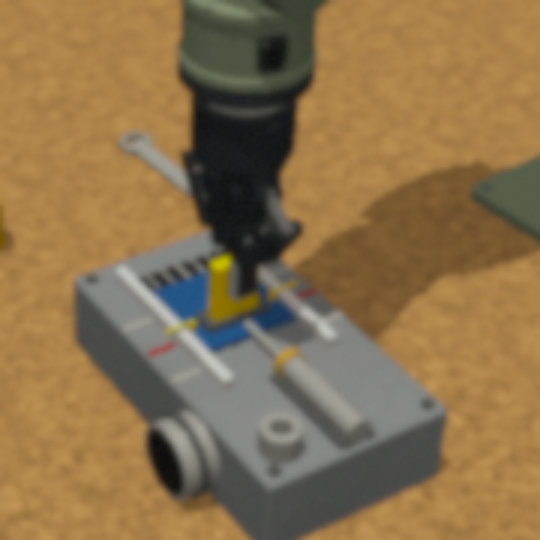

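The wrist view shows the pointer at column 318.5 and the red line at 323.5. With lines about 76 px per 35 mm, that is about 2 mm short. I'll trim it.

>>> {"op": "apply_moves", "data": {
  "steps": [
    {"hand": 5,"delta_pos": [0,0,1],"roll": 0},
    {"hand": 5,"delta_pos": [0,0,2.2],"roll": 0},
    {"hand": 5,"delta_pos": [0,0,2.2],"roll": 0},
    {"hand": 5,"delta_pos": [0,0,2.2],"roll": 0},
    {"hand": 5,"delta_pos": [0,0,2.2],"roll": 0},
    {"hand": 5,"delta_pos": [0,0,2.2],"roll": 0},
    {"hand": 5,"delta_pos": [0,0,2.2],"roll": 0},
    {"hand": 5,"delta_pos": [0,0,2.2],"roll": 0}
  ]
}}

```text
time_s: 7.75
tool_pos: [0.4804, -0.0498, 0.099]
ee_rot: [-1.572, -0.001, -0.099]
force: [-1.5, -8.0, 11.4]
grip_width: 0.0109
```

```bash
python3 - <<'E'
from h import *
from workcell import *
s=status.observe();print(s["time_s"],s["tool_pos"],s["ee_rot"],s["force"],s["grip_width"],s["joint_vel"])
print("travel",1e3*(s["tool_pos"][:2]-[.4771,-.0846])@[.097,.995])
im=snapshot("wrist");cv2.imwrite("pics/w7.png",im)
im=snapshot("top");cv2.imwrite("pics/t7.png",im)
print(blobs(im,(50,100,50),(80,255,255)),[b for b in blobs(im,(0,150,80),(8,255,255)) if b[1][0]<480])
E
```

```text
7.75 [ 0.4804 -0.0498  0.099 ] [-1.5724 -0.0008 -0.0993] [-1.537  -8.0196 11.4483] 0.010930551113613822 [-0.0008 -0.0006  0.0008 -0.0004 -0.0003 -0.0012  0.0018]
travel 34.9568784070458
[([0, 51, 32, 54, 722], [13.1, 75.17]), ([21, 83, 98, 61, 3491], [66.45, 111.87]), ([159, 265, 15, 15, 175], [166.38, 272.03])] [([449, 233, 15, 15, 168], [455.86, 240.06]), ([162, 331, 43, 11, 405], [183.49, 336.2])]
```

View pics/w7.png

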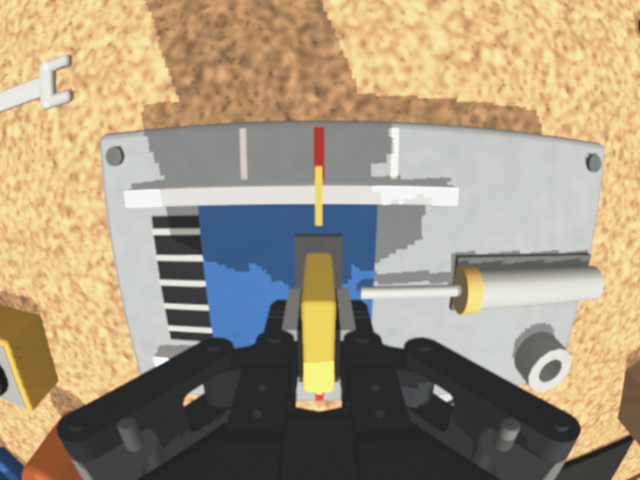

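View pics/t7.png

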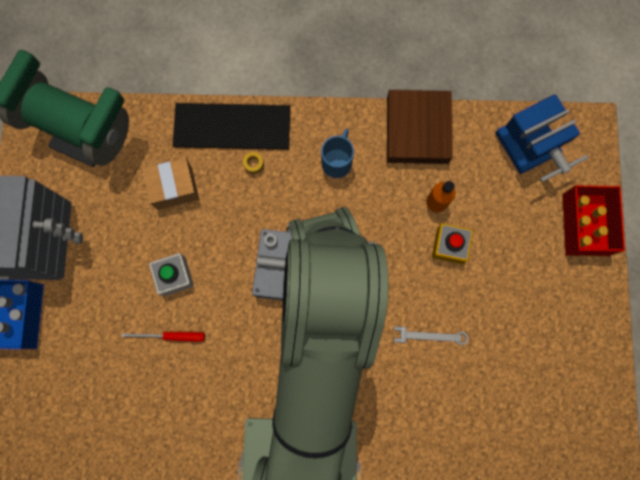

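The pointer sits on the red line (both at column 319), and nothing else on the bench has moved. I'm handing in.

```bash
python3 - <<'E'
from workcell import *
print(sign_off())
E
```

```text
the job is handed in; nothing more can be done
None
```

I pressed the green button and let it come up. Then I gripped the yellow tab, slid the gate from shut to half open and handed in while still holding it there. The hand-in gives no verdict.

- **Green button:** it bottomed at about 39 N, against the 5 N needed, with the cap flush in its ring. After I lifted off, the cap was back at its starting pixel position.
- **Gate:** tool travel was 35.0 mm, and the wrist picture shows the pointer over the red line. It first stopped about 2 mm short, so I moved it 2.2 mm further; it never went past half travel.
- **Hold:** the wrist reads about 8 N along the slide, which matches the spring at half travel. The arm is still, with a 60 N grip set.
- **Other things:** the last top picture shows the red button and the bystanders in view where they started, including the collar.
- **Unexplained reading:** about 11 N of vertical force appeared when the fingers closed and stayed. I think it comes from the pads swinging forward as they shut, but I did not confirm that.

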